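Lock the lapping jig and lap the test strip

ROBOT

A 6-joint arm with a two-finger parallel gripper is mounted at the origin on the work surface; the furniture and walls round the work are solid. World frame = base frame: x ahead of the robot, y to its left, z up, the work surface at z = 0. Lengths are in mm, angles in degrees, forces in N, time in s.
With the tool pointing down it reaches from about 275 to 1000 mm from the base axis. Payload 8.4 kg.
Tool frame: the origin (TCP) lies between the finger pads; the fingertips stand 11 mm ahead of it and the grasp point (between the pads) lies 8 mm behind it; z points along the fingers, y is the line along which they close (so a half turn about z gives the same grasp; the last joint's range is limited). The gripper opens to 85 mm and grips with 20 to 120 N. Pads are 22 mm wide; open, the fingers measure 114 mm over their backs; the gripper's body (76 mm by 85 mm) begins 54 mm behind the grasp point. The pads swing forward as they close: fully open they stand 13 mm farther back than shut.
Start: joints at [69.42, 20.225, 93.587, -0, 66.188, -0.138], TCP at [218.297, 585.64, 242.281] pointing down, gripper open.
Joint ranges: [-150.9, 150.9], [-52.94, 120.26], [3.33, 152.33], [-74.26, 254.26], [0, 154.13], [-172.89, 172.89]. Speed limits (degrees/s): [127.2, 127.2, 159.86, 180, 180, 180].

INTERFACE

Orientations are given as a 3x3 rotation matrix whose columns are the frame's x, y, z axes.
In Python, from workcell import bot, cams, ticket gives the robot as it stands (bot), with the cameras (cams) and the job (ticket).
- The arm moves only by the tool shift_gripper, called after "Call:" as name([rows], argument=value, ...), one row to a line, values as JSON. Schema: {"type":"object","properties":{"rows":{"type":"array","items":{"type":"object","properties":{"xyz":{"type":"array","items":{"type":"number"},"minItems":3,"maxItems":3},"turn_vec":{"type":"array","items":{"type":"number"},"minItems":3,"maxItems":3}},"additionalProperties":false},"minItems":1,"maxItems":20},"finger_gap":{"type":"number"},"grip_force":{"type":"number"},"only":{"type":"string"},"quiet":{"type":"boolean"},"lines":{"type":"string"}},"required":["rows"],"additionalProperties":false}. rows is a list of rows, 1 to 20 of them, each an object with the fields xyz (a list: dx, dy, dz in mm), turn_vec (a list: a rotation vector rx, ry, rz in degrees); a field left out counts as zero; each row shifts and turns the commanded pose from where the row before left it, along the tool's axes as they then stand; what a row does not reach is not made up. A row lasts 1/10 s, in which the tool goes at most 50 mm and 8.59 degrees, less where a joint would pass 70% of its speed; a pose out of reach is approached as far as the arm can. finger_gap is the opening from 0.0 (shut) to 1.0 (fully open), set as the call begins (left out keeps the last). The fingers move at their own pace and stop on an object; grip_force is the grip in N (left out, the last holds). Time passes only in rows, so rows that do not move let the fingers close. The tool returns the time, the measured TCP pose, the force, the opening and the grip force at its end. only (a regular expression) keeps the lines of the reply that match it, lines (a string "A,B") keeps lines A to B, and quiet returns only ok. Input that does not fit is refused with a message, and nothing moves.
- bot.state(): the state, without advancing time (a new reading comes with each control period).
- cams.capture(name): name is "side" or "top"; returns the picture (384x512x3 uint8, red, green, blue); there is no depth.
- cams.camera_model(name): a dict with "fx", "fy", "cx", "cy" (pixels), "k1" (the pictures are not rectified: a ray, as slopes to the right and down, at radius r is drawn at 1 + k1 r^2 times it, then the intrinsics apply), "R" (3x3) and "t" (3): a world point X has camera coordinates R X + t. Camera axes: x right, y down, z forward; pixel columns grow to the right and rows downward; lengths in mm; the calibration is good to about 2 mm. A picture is of the moment at which its call begins. camera_model takes no time and is no camera call.
- ticket.hand_in(): hands the job in; it is judged then, once.
The state is a dict: "time": time; "q": joint angles; "joint_vel": joint speeds; "joint_torque": joint torques, N m; "tool_pos": TCP position; "tcp_rot": TCP orientation; "wrist_force": force on the tool from outside, world axes, zero at the start; "wrist_torque": the same for the moment, N m; "opening": opening from 0.0 (shut) to 1.0 (fully open); "grasp_force": force on a finger pad.
Only numpy, scipy, OpenCV 4.12 (cv2) and the standard library are available. Lean on these libraries where they do the work, as an engineer would, in place of code of your own. Each camera call takes 0.05 s, during which the arm holds its last target. There are 200 camera calls.

TASK

Lock the lapping jig: push the linchpin fully home through its shaft, then swing its ring right over and down past the shaft's end. Then take the lapping block from the milky open tray, set it flat on the strip flush with the linchpin end, and lap the whole strip in one unbroken stroke to the far end and back, pressing steadily so that the sprung bed stays about half way down (never on its stop, never lifting part way). Lift the block off at the linchpin end, set it back in its tray sole down and leave everything else alone.

Things in the scene. Friction and masses are not known exactly. Their poses are not given: they have to be found in the camera images.
- jig: Lapping jig, fixed. Aluminium base 110 x 240 x 12 mm, sprung bed on top. Origin: centre of its underside, on the bench. y = long axis (stroke), pointing to the linchpin end; x across; z up. At +y a lug 50 mm wide, 58 high (y 107 to 121 mm) carries a shaft of 20 mm diameter along y, axis 40 mm above the bench, ending at y = 152. The linchpin stands upright in the shaft's cross hole at y = 140.
- bed (a joint): How far the sprung bed is pressed down, 0 (up, at rest) to 0.016 m (stop). The bed stays level. It starts to sink at about 4 N and needs 0.5 N more for each mm: about 8 N at half travel (8 mm).
- bed_face (a point): Centre of the top face of the steel test strip, 48 x 200 mm (long along jig y), that lies on the bed (62 x 206 mm). Bed up: 48 mm above the bench; moves down with the bed. Axes as the jig's.
- pin (a joint): How far the linchpin has been pushed down, 0 (raised) to 0.018 m (fully home, head on the shaft). Stiff: about 9 N moves it, and it stays where left. Starts between 0 and 4 mm.
- pin_pad (a point): Where to press the linchpin: centre of the upper face of the flat pad, 20 mm (jig x) x 24 mm (jig y), on the pin's head, centred 10 mm on the +y side of the pin's axis; when home it is 61 mm above the bench.
- ring_hinge (a point): Hinge of the linchpin's ring in the pin's head, axis along jig x, 5 mm below the pad's face; 56 mm above the bench when the pin is home.
- ring (a joint): Ring angle, rad: U of 7 mm wire reaching 40 mm from the hinge, legs 36 mm apart (29 clear) either side of the head. 0: leans back over the bed, 30 degrees behind upright (to -y); 0.52 upright; 2.09 level along +y; 2.79 (stop) 40 degrees down past the shaft's end. Starts at 0 to 0.2; light friction keeps it where left. Closed fingertips (22 mm wide) fit between the legs to press the pad.
- ring_bar (a point): Middle of the ring's cross bar (7 mm thick, straight for 20 mm, along jig x), 40 mm from the hinge. Fully over it lies 31 mm to +y of the hinge and 30 mm above the bench. Push it from behind to about 45 degrees past upright, then press down on it from above (pushing outward on a level ring jams; a bar forced into the seam between closed fingertips gets pinched and pulls the pin up).
- lap_block: Loose lapping block, 0.25 kg: dark steel sole 44 (x) x 70 (y) x 14 mm, with an upright wooden grip on top 24 (x) x 50 (y) mm, reaching 68 mm high; pinch it across the 24 mm. Origin: centre of the sole's underside. Starts sole down in the milky tray, y across it. In use its y lies along jig y; the sole is flush with a strip end when the origin is 65 mm from the strip's middle.
- tray: Milky white open tray, 159 (x) x 104 (y) x 30 mm, fixed; inside 150 x 94 mm, floor 2 mm above the bench. Origin: centre of the underside. Stands right or left of the jig.
- comb_tray: Bystander, leave alone: blue divided tray with gel combs in it, 176 (x) x 116 (y) x 24 mm, origin at the centre of its underside; stands on the other side of the jig.
- dye_bottle: Bystander, leave alone: small squat bottle, 34 mm wide, 62 mm high, origin at the centre of its underside.
- petri_dish: Bystander, leave alone: petri dish, 94 mm wide, 16 mm high, origin at the centre of its underside.

How it is judged:
By the outcome, as a careful person would: the job done as asked, in the order asked, and still so for the second after the job is handed in, with the robot touching nothing.
It also fails if it takes over 67 s, if anything falls off the work surface, if the arm or the gripper's body presses on something with over 40 N, if the wrist force passes 120 N, or if a joint passes its speed limit or range.

## Working session

There is one attempt and no reset: what is moved stays moved. The work goes in short steps, Python scripts to look and compute and a tool call to move; the robot and the scene stay as the last step left them, time stands still between calls to the robot, and variables do not carry over. Pictures are saved under pics/ and viewed, at most 13 in all, crops included, and the job is handed in when it is done.

```bash
ls; mkdir -p pics; python3 - <<'E'
from workcell import bot, cams, ticket
import cv2,numpy as np
for n in("top","side"):
    im=cams.capture(n); cv2.imwrite(f"pics/{n}0.png",im[:,:,::-1]); 
    m=cams.camera_model(n); print(n,{k:np.round(v,3).tolist() for k,v in m.items()}); print(-np.array(m["R"]).T@m["t"])
s=bot.state();print(s["tcp_rot"],s["time"],s["wrist_force"])
E
```

```text
pics
workcell.py
top {'fx': 402.918, 'fy': 402.918, 'cx': 259.45, 'cy': 190.046, 'k1': -0.013, 'R': [[0.013, -1.0, -0.01], [-0.985, -0.011, -0.175], [0.175, 0.012, -0.985]], 't': [52.226, 663.362, 1057.944]}
[ 467.66983715   47.20024676 1158.04978336]
side {'fx': 488.509, 'fy': 488.509, 'cx': 255.197, 'cy': 184.4, 'k1': 0.062, 'R': [[1.0, -0.009, -0.007], [-0.01, -0.44, -0.898], [0.004, 0.898, -0.44]], 't': [-662.388, 103.62, 1512.078]}
[  656.82946545 -1318.0299452    753.15902887]
[[-9.37017876e-01  3.49281125e-01 -4.42693981e-04]
 [ 3.49281406e-01  9.37017063e-01 -1.23418336e-03]
 [-1.62651376e-05 -1.31107664e-03 -9.99999140e-01]] 0.1 [-0.65857803  0.39730016  1.28253015]
```

View pics/top0.png

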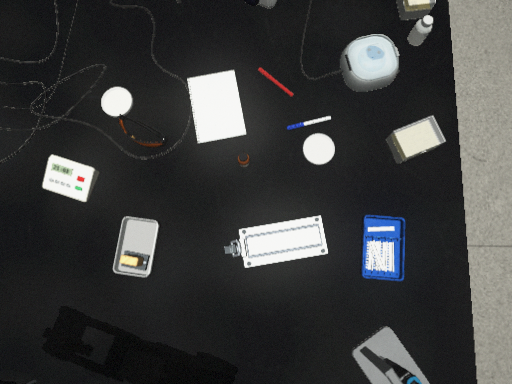

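View pics/side0.png

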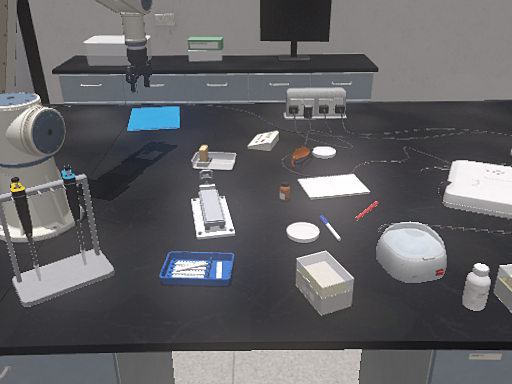

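The top view shows the jig at about (283,242) with its linchpin to the left at (232,248). The tray is at (136,246) with the block at (133,261), and the blue tray is at (384,247). I'll measure these next.

```bash
cat > h.py <<'E'
from workcell import bot, cams, ticket
import cv2,numpy as np
def cam(n):
    m=cams.camera_model(n); R=np.array(m["R"]);t=np.array(m["t"]); return m,R,t
def proj(n,X):
    m,R,t=cam(n); c=np.atleast_2d(X)@R.T+t; s=c[:,:2]/c[:,2:]; s=s*(1+m["k1"]*(s**2).sum(1,keepdims=True))
    return s*[m["fx"],m["fy"]]+[m["cx"],m["cy"]]
def ray(n,p,z):
    m,R,t=cam(n); d=(np.atleast_2d(p).astype(float)-[m["cx"],m["cy"]])/[m["fx"],m["fy"]]; u=d.copy()
    for _ in range(8): u=d/(1+m["k1"]*(u**2).sum(1,keepdims=True))
    D=np.c_[u,np.ones(len(u))]@R; C=-R.T@t
    return C+D*((z-C[2])/D[:,2])[:,None]
def crop(n,im,x0,y0,w,h,s,name):
    cv2.imwrite("pics/"+name,cv2.resize(im[y0:y0+h,x0:x0+w,::-1],None,fx=s,fy=s,interpolation=cv2.INTER_CUBIC))
E
python3 - <<'E'
from h import *
im=cv2.imread("pics/top0.png"); hsv=cv2.cvtColor(im,cv2.COLOR_BGR2HSV)
def rect(mask,x0,y0,x1,y1,z,lab):
    m=np.zeros_like(mask); m[y0:y1,x0:x1]=mask[y0:y1,x0:x1]
    cs,_=cv2.findContours(m,cv2.RETR_EXTERNAL,cv2.CHAIN_APPROX_NONE); c=max(cs,key=cv2.contourArea)
    P=ray("top",c[:,0,:],z)[:,:2].astype(np.float32); r=cv2.minAreaRect(P); print(lab,np.round(r[0],1),np.round(r[1],1),round(r[2],2),"n",len(c))
bright=((hsv[:,:,2]>150)&(hsv[:,:,1]<60)).astype(np.uint8)
rect(bright,236,205,340,280,12,"jig")
b2=(hsv[:,:,2]>75).astype(np.uint8); rect(b2,105,205,170,285,30,"tray")
wood=((hsv[:,:,1]>90)&(hsv[:,:,2]>100)&(hsv[:,:,0]<35)).astype(np.uint8)
rect(wood,110,240,160,280,70,"grip")
T=im[:,:,::-1]; a=cv2.resize(T[205:285,105:175],None,fx=5,fy=5,interpolation=2); b=cv2.resize(T[205:285,215:295],None,fx=5,fy=5,interpolation=2)
S=cv2.imread("pics/side0.png")[:,:,::-1]
c=cv2.resize(S[140:240,180:250],None,fx=2,fy=2,interpolation=2)
cv2.imwrite("pics/c1.png",np.hstack([a,b])[:,:,::-1])
E
```

```text
jig [ 5.245e+02 -1.000e-01] [110.5 252.2] 10.3 n 252
tray [505.4 403.6] [108.2 162.2] 82.79 n 177
grip [467.1 406.4] [47.6 23.8] 78.64 n 62
```

View pics/c1.png

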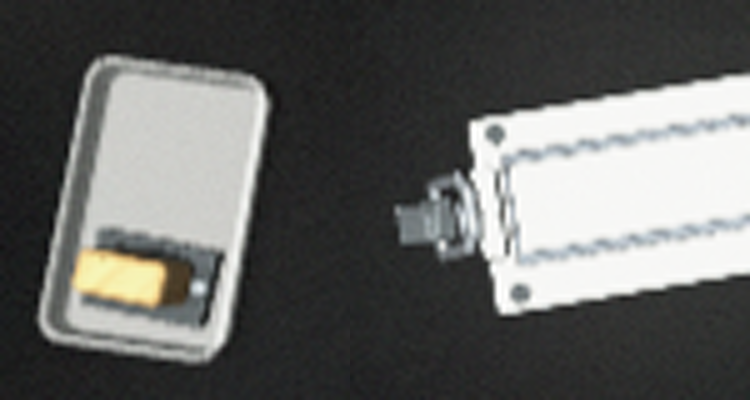

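The crop shows the block's sole and grip in the near end of the tray. The jig's pad is at about px (229,249), with the ring leaning back over the bed. I'll refine these with edge fits.

```bash
python3 - <<'E'
from h import *
im=cv2.imread("pics/top0.png"); hsv=cv2.cvtColor(im,cv2.COLOR_BGR2HSV); g=cv2.cvtColor(im,cv2.COLOR_BGR2GRAY)
m=np.zeros_like(g); m[205:280,236:340]=g[205:280,236:340]>120
c=max(cv2.findContours(m,cv2.RETR_EXTERNAL,cv2.CHAIN_APPROX_NONE)[0],key=cv2.contourArea)[:,0,:]
P=ray("top",c,12)[:,:2]; a=np.deg2rad(100.3); 
def fit(a):
    y=np.array([np.cos(a),np.sin(a)]); x=np.array([y[1],-y[0]]); return P@x,P@y,x,y
for _ in range(3):
    u,v,x,y=fit(a); cu=(u.max()+u.min())/2
    s=np.abs(v-v.mean())<90
    up=s&(u>cu+45); lo=s&(u<cu-45)
    k=[np.polyfit(v[q],u[q],1)[0] for q in(up,lo)]; a-=np.arctan(np.mean(k))
u,v,x,y=fit(a); print("ang",np.rad2deg(a),k,"sides",np.median(u[u>cu+45]),np.median(u[u<cu-45]))
uu=(np.median(u[u>cu+45])+np.median(u[u<cu-45]))/2
e=v[(np.abs(u-uu)<45)&(v<v.mean()-90)]; f=v[(np.abs(u-uu)>32)&(np.abs(u-uu)<50)&(v>v.mean()+90)]
print("ends",np.median(e),np.median(f)); vv=(np.median(e)+np.median(f))/2
C=uu*x+vv*y; print("centre",C,"x",x,"y",y)
def J(p): return np.r_[C+p[0]*x+p[1]*y,p[2]]
pts={"padhome":(0,150,61),"pad raised":(0,150,79),"shaftend":(0,152,40),"far":(0,-120,12),"corner+":(55,120,12),"corner-":(-55,120,12)}
for n,p in pts.items(): print(n,np.round(J(p),1),np.round(proj("top",J(p)),1),np.round(proj("side",J(p)),1))
# side view corner check
print("side far corners",np.round(proj("side",[J((55,-120,12)),J((-55,-120,12))]),1))
# block sole: dark within tray
h=hsv
def comp(mask,x0,y0,x1,y1):
    q=np.zeros_like(g); q[y0:y1,x0:x1]=mask[y0:y1,x0:x1]; return max(cv2.findContours(q,cv2.RETR_EXTERNAL,cv2.CHAIN_APPROX_NONE)[0],key=cv2.contourArea)[:,0,:]
w=(h[:,:,1]>90)&(h[:,:,0]<35); 
for th in(100,150,190):
    c=comp(w&(h[:,:,2]>th),110,240,160,280); r=cv2.minAreaRect(ray("top",c,70)[:,:2].astype(np.float32)); print("grip",th,r)
S=cv2.imread("pics/side0.png"); hs=cv2.cvtColor(S,cv2.COLOR_BGR2HSV)
q=((hs[:,:,1]>90)&(hs[:,:,0]<35)&(hs[:,:,2]>90)); q[:140]=0;q[172:]=0;q[:,:190]=0;q[:,225:]=0
yy,xx=np.nonzero(q);print("side grip px",xx.min(),xx.max(),yy.min(),yy.max())
cc=r[0]; print("pred grip top/bot side",proj("side",[[cc[0],cc[1],70],[cc[0],cc[1],16]]))
big=cv2.hconcat([cv2.resize(S[135:245,180:245],None,fx=5,fy=5,interpolation=2),cv2.resize(im[215:275,105:165],(550,550),interpolation=2)]) if 0 else cv2.resize(S[145:240,185:240],None,fx=6,fy=6,interpolation=2)
cv2.imwrite("pics/c2.png",big)
E
```

```text
ang 100.3582510308031 [np.float64(-0.0015453971624389573), np.float64(0.0015453970436746659)] sides 570.1407338888921 461.8446156402432
ends -219.26549382456258 16.809426947504377
centre [525.78445569  -6.80156741] x [0.98370275 0.17980241] y [-0.17980241  0.98370275]
padhome [498.8 140.8  61. ] [[228.8 249.4]] [[205.1 178.9]]
pad raised [498.8 140.8  79. ] [[228.3 249.2]] [[204.8 173.9]]
shaftend [498.5 142.7  40. ] [[228.8 249.7]] [[205.4 184.3]]
far [ 547.4 -124.8   12. ] [[324.5 233.8]] [[215.3 234.1]]
corner+ [558.3 121.1  12. ] [[237.7 228.8]] [[223.4 194.6]]
corner- [450.1 101.4  12. ] [[243.9 267.7]] [[190.  197.7]]
side far corners [[234.3 232.1]
 [195.9 236.2]]
grip 100 ((467.1013488769531, 406.4354553222656), (47.620643615722656, 23.766324996948242), 78.63850402832031)
grip 150 ((466.95745849609375, 407.1626892089844), (46.25094985961914, 23.19855499267578), 78.64090728759766)
grip 190 ((472.5595703125, 403.8816223144531), (46.04837417602539, 20.70218849182129), 55.58418273925781)
side grip px 200 207 146 160
pred grip top/bot side [[203.8527345  146.83579202]
 [204.62235586 160.00170207]]
```

View pics/c2.png

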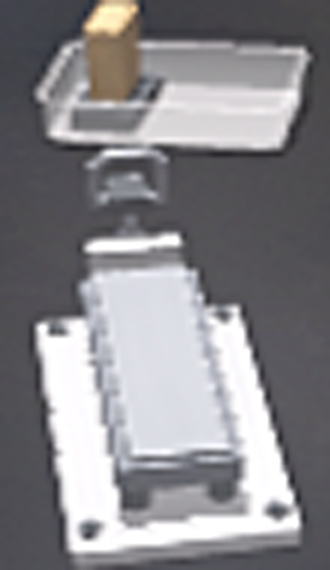

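Measurements hold up: the jig sides come out at 108 x 236 mm plus a pixel, and the far corners and the grip agree in the side view. I'll compute the first approach now, with closed fingers over the pad and tool y along jig y.

```bash
cat >> h.py <<'E'
JC=np.array([525.78,-6.80]); JA=np.deg2rad(100.36); JY=np.array([np.cos(JA),np.sin(JA)]); JX=np.array([JY[1],-JY[0]])
def J(x,y): return JC+x*JX+y*JY
def plan(xy,tipz,yaw=None):
    """tool-axis deltas after turning tool y to yaw (deg); rotate first, then translate"""
    s=bot.state(); R=np.array(s["tcp_rot"]); p=np.array(s["tool_pos"])
    cur=np.rad2deg(np.arctan2(R[1,1],R[0,1])); yaw=cur if yaw is None else yaw
    d=(yaw-cur+180)%360-180; a=np.deg2rad(yaw); y=np.array([np.cos(a),np.sin(a),0]); z=np.array([0,0,-1.]); x=np.cross(y,z)
    D=np.r_[xy,tipz+11]-p; print("rz",round(-d,2),"tool d",np.round([D@x,D@y,D@z],1),"tcp",np.round(p,1),"F",np.round(s["wrist_force"],1),"t",round(s["time"],2))
E
python3 - <<'E'
from h import *
plan(J(0,152),140,100.36)
E
```

```text
rz -30.8 tool d [-196.1 -485.7   90.6] tcp [218.2 585.2 241.6] F [-0.7  0.4  1.3] t 0.1
```

Call:
shift_gripper([
  {"turn_vec": [0, 0, -7.7]},
  {"turn_vec": [0, 0, -7.7]},
  {"turn_vec": [0, 0, -7.7]},
  {"turn_vec": [0, 0, -7.7]},
  {"xyz": [-16, -40, 0]},
  {"xyz": [-16, -40, 0]},
  {"xyz": [-16, -40, 0]},
  {"xyz": [-16, -40, 0]},
  {"xyz": [-16, -40, 0]},
  {"xyz": [-16, -40, 0]},
  {"xyz": [-16, -40, 0]},
  {"xyz": [-16, -40, 0]},
  {"xyz": [-16, -40, 0]},
  {"xyz": [-16, -40, 0]},
  {"xyz": [-16, -40, 20]},
  {"xyz": [-10, -25, 30]},
  {"xyz": [-10, -20, 30]},
  {},
  {},
], finger_gap=0, grip_force=40)

```text
time: 2.0
tool_pos: [497.8, 143.5, 161.9]
tcp_rot: [[-0.984, -0.178, -0.002], [-0.178, 0.984, -0.0], [0.002, 0.0, -1.0]]
wrist_force: [-0.5, -0.2, 0.1]
opening: 0.0
grasp_force: 0.0
```

```bash
python3 -c "
from h import *
plan(J(0,152),140,100.36)"
```

```text
rz -0.08 tool d [-0.5 -0.9 10.9] tcp [497.8 143.5 161.9] F [-0.5 -0.2  0.1] t 2.0
```

```bash
python3 - <<'E'
from h import *
a=cams.capture("top");b=cams.capture("side")
A=cv2.resize(a[205:285,205:285],(480,480),interpolation=2);B=cv2.resize(b[130:210,165:220],(330,480),interpolation=2)
cv2.imwrite("pics/c3.png",np.hstack([A,B])[:,:,::-1])
E
```

```text
(no output)
```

View pics/c3.png

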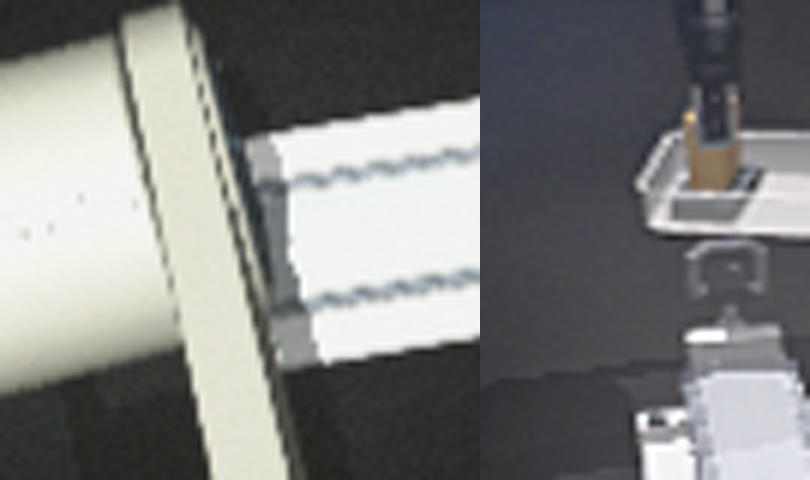

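The side view shows the closed fingertips at px (204,154), in line with the ring at about 206, which fits the projection. Descending now.

Call:
shift_gripper([
  {"xyz": [-0.5, -0.8, 15]},
  {"xyz": [0, 0, 20]},
  {"xyz": [0, 0, 20]},
  {"xyz": [0, 0, 10]},
  {"xyz": [0, 0, 5]},
  {"xyz": [0, 0, 3]},
  {"xyz": [0, 0, 3]},
  {"xyz": [0, 0, 3]},
  {"xyz": [0, 0, 3]},
  {"xyz": [0, 0, 2]},
])

```text
time: 3.1
tool_pos: [499.5, 143.5, 79.3]
tcp_rot: [[-0.984, -0.18, 0.001], [-0.18, 0.984, 0.001], [-0.001, 0.0, -1.0]]
wrist_force: [-2.8, 0.5, 7.8]
opening: 0.001
grasp_force: 4.2
```

```bash
python3 -c "
from h import *
plan(J(0,152),61)"
```

```text
rz -0.0 tool d [ 1.2 -0.6  7.3] tcp [499.5 143.5  79.3] F [-2.8  0.5  7.8] t 3.1
```

Call:
shift_gripper([
  {"xyz": [0, 0, 2]},
  {"xyz": [0, 0, 2]},
  {"xyz": [0, 0, 2]},
  {"xyz": [0, 0, 1]},
  {"xyz": [0, 0, 0.5]},
  {},
])

```text
time: 3.7
tool_pos: [499.5, 143.5, 72.0]
tcp_rot: [[-0.984, -0.18, 0.001], [-0.18, 0.984, 0.001], [-0.001, 0.0, -1.0]]
wrist_force: [-3.6, 1.8, 9.4]
opening: -0.0
grasp_force: 4.5
```

Call:
shift_gripper([
  {"xyz": [0, 0, 0.5]},
  {"xyz": [0, 0, 0.5]},
  {},
])

```text
time: 4.0
tool_pos: [499.6, 143.5, 71.8]
tcp_rot: [[-0.984, -0.179, 0.001], [-0.179, 0.984, 0.001], [-0.002, 0.001, -1.0]]
wrist_force: [-6.9, -0.9, 21.1]
opening: 0.004
grasp_force: 10.6
```

The pin stopped at pad height 60.8 mm as the force rose sharply, so it is home. Next I'll lift, go behind the ring bar, and push it over.

Call:
shift_gripper([
  {"xyz": [0, 0, -10]},
  {"xyz": [0, 0, -25]},
  {"xyz": [0, 0, -25]},
  {"xyz": [0, 0, -10]},
  {"xyz": [0, -30, 0]},
  {"xyz": [0, -30, 0]},
  {"xyz": [0, 0, 20]},
  {"xyz": [0, 0, 25]},
  {"xyz": [0, 0, 14]},
  {},
])

```text
time: 5.0
tool_pos: [508.3, 83.7, 78.9]
tcp_rot: [[-0.984, -0.179, -0.003], [-0.179, 0.984, -0.001], [0.004, 0.0, -1.0]]
wrist_force: [-0.5, 1.0, -0.3]
opening: 0.001
grasp_force: 0.0
```

```bash
python3 -c "
from h import *
plan(J(0,92),70)"
```

```text
rz -0.0 tool d [-1.  -0.1 -2.1] tcp [508.3  83.7  78.9] F [-0.5  1.  -0.3] t 5.0
```

Call:
shift_gripper([
  {"xyz": [-1, 6, -2]},
  {"xyz": [0, 6, 0]},
  {"xyz": [0, 6, 0]},
  {"xyz": [0, 6, 0]},
  {"xyz": [0, 6, 0]},
  {"xyz": [0, 6, 0]},
  {"xyz": [0, 6, 0]},
  {"xyz": [0, 6, 0]},
  {"xyz": [0, 6, 0]},
  {"xyz": [0, 4, 0]},
  {},
])

```text
time: 6.1
tool_pos: [500.2, 141.8, 82.7]
tcp_rot: [[-0.984, -0.18, -0.0], [-0.18, 0.984, 0.0], [0.0, 0.0, -1.0]]
wrist_force: [0.3, -0.9, 0.1]
opening: 0.0
grasp_force: 0.0
```

```bash
python3 - <<'E'
from h import *
plan(J(0,150),70)
b=cams.capture("side")
cv2.imwrite("pics/c4.png",cv2.resize(b[145:205,175:235],(600,600),interpolation=2)[:,:,::-1])
E
```

```text
rz -0.0 tool d [ 1.5 -0.8  1.7] tcp [500.2 141.8  82.7] F [ 0.3 -0.9  0.1] t 6.1
```

View pics/c4.png

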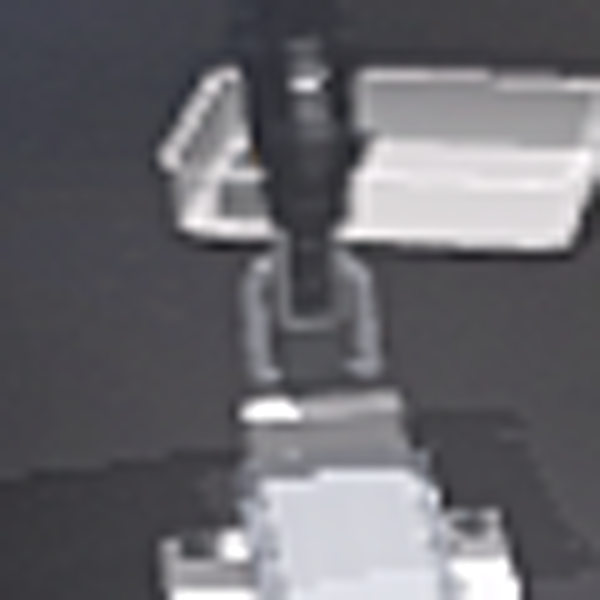

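The ring legs run from px row 182 up to about 170, with the finger between them. I'll compare this with the predicted bar projections.

```bash
python3 - <<'E'
from h import *
for a in(0,20,30,40,50,60,90):
    r=np.deg2rad(a); p=[np.r_[J(s*18,140+40*np.sin(r)),56+40*np.cos(r)] for s in(-1,1)]; print(a,np.round((proj("side",p)-[175,145])*10).tolist())
print("hinge",np.round((proj("side",[np.r_[J(s*18,140),56] for s in(-1,1)])-[175,145])*10).tolist())
print("tip",np.round((proj("side",np.r_[J(0,149),72])-[175,145])*10).tolist())
E
```

```text
0 [[243.0, 259.0], [354.0, 250.0]]
20 [[240.0, 249.0], [350.0, 240.0]]
30 [[239.0, 249.0], [348.0, 240.0]]
40 [[238.0, 253.0], [347.0, 244.0]]
50 [[238.0, 261.0], [346.0, 252.0]]
60 [[238.0, 271.0], [346.0, 262.0]]
90 [[240.0, 319.0], [347.0, 310.0]]
hinge [[250.0, 370.0], [360.0, 360.0]]
tip [[300.0, 310.0]]
```

The picture and prediction agree at about 40–50° past upright, with the finger centred. I'll push a little further, lift, and turn the tool 90° so the seam crosses the bar. Then I'll press from above at jig y 175.

Call:
shift_gripper([
  {"xyz": [0, 2, 5]},
  {"xyz": [0, 4, 0]},
  {"xyz": [0, 4, 0]},
  {},
  {"xyz": [0, -4, 0]},
  {"xyz": [0, 0, -20]},
  {"xyz": [0, 0, -30]},
  {"turn_vec": [0, 0, 8.18]},
  {"turn_vec": [0, 0, 8.18]},
  {"turn_vec": [0, 0, 8.18]},
  {"turn_vec": [0, 0, 8.18]},
  {"turn_vec": [0, 0, 8.18]},
  {"turn_vec": [0, 0, 8.18]},
  {"turn_vec": [0, 0, 8.18]},
  {"turn_vec": [0, 0, 8.18]},
  {"turn_vec": [0, 0, 8.18]},
  {"turn_vec": [0, 0, 8.18]},
  {"turn_vec": [0, 0, 8.18]},
  {},
])

```text
time: 8.05
tool_pos: [499.3, 147.4, 127.9]
tcp_rot: [[-0.178, 0.984, 0.0], [0.984, 0.178, 0.0], [0.0, 0.0, -1.0]]
wrist_force: [0.9, 0.8, -0.2]
opening: -0.002
grasp_force: 0.0
```

```bash
python3 - <<'E'
from h import *
plan(J(0,175),95,10.36)
E
```

```text
rz -0.11 tool d [18.5 -1.7 21.9] tcp [499.3 147.4 127.9] F [ 0.9  0.8 -0.2] t 8.05
```

Call:
shift_gripper([
  {"xyz": [18.5, -1.7, 0]},
  {"xyz": [0, 0, 20]},
  {"xyz": [0, 0, 7]},
  {"xyz": [0, 0, 7]},
  {"xyz": [0, 0, 7]},
  {"xyz": [0, 0, 7]},
  {"xyz": [0, 0, 7]},
  {"xyz": [0, 0, 7]},
  {"xyz": [0, 0, 6]},
  {"xyz": [0, 0, 4]},
  {"xyz": [0, 0, 2]},
  {},
])

```text
time: 9.25
tool_pos: [494.3, 165.3, 53.6]
tcp_rot: [[-0.18, 0.984, 0.0], [0.984, 0.18, 0.0], [0.0, 0.0, -1.0]]
wrist_force: [0.7, 5.7, -2.8]
opening: 0.003
grasp_force: 2.7
```

```bash
python3 -c "
from h import *
plan(J(0,175),33)"
```

```text
rz -0.0 tool d [0.  0.1 9.6] tcp [494.3 165.3  53.6] F [ 0.7  5.7 -2.8] t 9.25
```

```bash
python3 - <<'E'
from h import *
b=cams.capture("side");a=cams.capture("top")
cv2.imwrite("pics/c5.png",np.hstack([cv2.resize(b[145:205,175:235],(600,600),interpolation=2),cv2.resize(a[225:270,210:225],(200,600),interpolation=2)])[:,:,::-1])
E
```

```text
(no output)
```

View pics/c5.png

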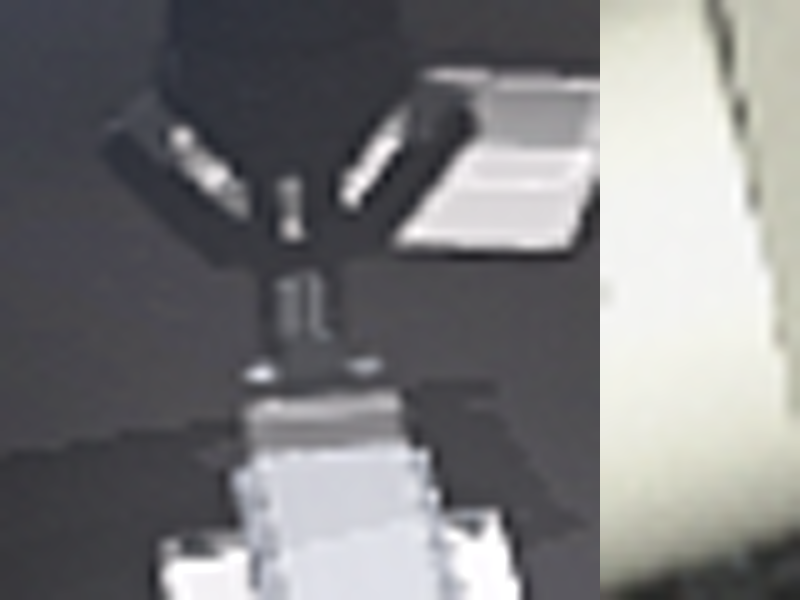

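Only the hinge ends at crop (260,375) and (365,365) are visible and no legs show above, so the ring is below level. The side force needs another reading.

Call:
shift_gripper([
  {},
])

```text
time: 9.45
tool_pos: [494.2, 165.4, 53.5]
tcp_rot: [[-0.18, 0.984, 0.0], [0.984, 0.18, 0.0], [0.0, 0.0, -1.0]]
wrist_force: [0.1, 5.6, -3.2]
opening: -0.004
grasp_force: 2.7
```

Call:
shift_gripper([
  {"xyz": [0, 0, 1]},
  {"xyz": [0, 0, 1]},
  {},
])

```text
time: 9.75
tool_pos: [494.4, 165.4, 52.0]
tcp_rot: [[-0.18, 0.984, 0.0], [0.984, 0.18, 0.0], [0.0, 0.001, -1.0]]
wrist_force: [-1.5, 4.6, 3.7]
opening: -0.002
grasp_force: 2.7
```

Call:
shift_gripper([
  {"xyz": [1, 0, 0]},
  {},
], only="pos|force")

```text
tool_pos: [493.8, 165.8, 51.7]
wrist_force: [-0.1, -0.3, -0.6]
grasp_force: 0.1
```

Moving 1 mm outward cleared the rub against the pad edge. Going on down, another 1 mm out.

Call:
shift_gripper([
  {"xyz": [1, 0, 2]},
  {"xyz": [0, 0, 2]},
  {"xyz": [0, 0, 1]},
  {},
], only="pos|force")

```text
tool_pos: [493.6, 166.9, 46.5]
wrist_force: [-0.6, 0.1, 0.3]
grasp_force: 0.0
```

Call:
shift_gripper([
  {"xyz": [0, 0, 1]},
  {"xyz": [0, 0, 1]},
  {},
], only="pos|force")

```text
tool_pos: [494.0, 166.9, 45.0]
wrist_force: [-1.3, -2.0, 5.9]
grasp_force: 2.7
```

Call:
shift_gripper([
  {"xyz": [0, 0, 1]},
  {},
], only="pos|force")

```text
tool_pos: [494.1, 166.9, 44.3]
wrist_force: [-1.0, -1.9, 8.8]
grasp_force: 4.6
```

Call:
shift_gripper([
  {"xyz": [0, 0, -10]},
  {"xyz": [0, 0, -30]},
  {"xyz": [0, 0, -45]},
  {"xyz": [0, 0, -45]},
  {},
], only="time|pos|force")

```text
time: 11.35
tool_pos: [497.2, 168.3, 180.0]
wrist_force: [0.7, 0.6, -0.6]
grasp_force: 0.0
```

```bash
python3 - <<'E'
from h import *
plan([467.0,406.8],130,-11.36)
E
```

```text
rz 21.74 tool d [227.9 -76.6  39. ] tcp [497.2 168.3 180. ] F [ 0.7  0.6 -0.6] t 11.35
```

Call:
shift_gripper([
  {"turn_vec": [0, 0, 7.25]},
  {"turn_vec": [0, 0, 7.25]},
  {"turn_vec": [0, 0, 7.24]},
  {"xyz": [38, -13, 0]},
  {"xyz": [38, -13, 0]},
  {"xyz": [38, -13, 0]},
  {"xyz": [38, -13, 0]},
  {"xyz": [38, -13, 0]},
  {"xyz": [38, -12, 0]},
  {},
  {},
], finger_gap=0.7, grip_force=40, only="time|pos|open")

```text
time: 12.45
tool_pos: [462.6, 406.1, 173.3]
opening: 0.701
```

```bash
python3 - <<'E'
from h import *
plan([467.0,406.8],35,-11.36)
b=cams.capture("side");a=cams.capture("top")
cv2.imwrite("pics/c6.png",np.hstack([cv2.resize(b[145:205,175:235],(500,500),interpolation=2),cv2.resize(a[225:275,205:235],(300,500),interpolation=2)])[:,:,::-1])
E
```

```text
rz 0.1 tool d [  1.5   4.2 127.3] tcp [462.6 406.1 173.3] F [ 0.3 -0.7 -0. ] t 12.45
```

View pics/c6.png

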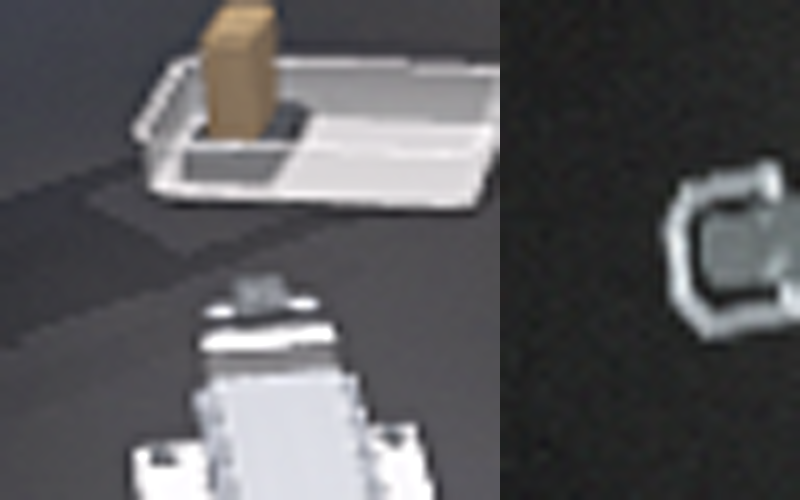

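The top view shows the ring folded over with its bar at px (222.8,250), and the pad in the side view sits at row 179, its home position. I'll check the bar by projection and grasp the block.

Call:
shift_gripper([
  {"xyz": [1.5, 4.2, 10]},
  {"xyz": [0, 0, 40]},
  {"xyz": [0, 0, 40]},
  {"xyz": [0, 0, 25]},
  {"xyz": [0, 0, 11]},
  {},
], only="time|pos|force")

```text
time: 13.15
tool_pos: [467.3, 405.0, 46.1]
wrist_force: [0.2, -0.6, 1.1]
grasp_force: 0.0
```

Call:
shift_gripper([
  {},
  {},
  {},
  {},
  {},
  {},
], finger_gap=0, grip_force=60)

```text
time: 13.75
tool_pos: [468.5, 407.0, 49.4]
tcp_rot: [[0.197, 0.98, 0.002], [0.98, -0.197, 0.001], [0.002, 0.002, -1.0]]
wrist_force: [0.2, -1.1, 7.0]
opening: 0.273
grasp_force: 59.7
```

```bash
python3 - <<'E'
from h import *
for a in(0,20,40): r=np.deg2rad(a);print(a,proj("top",np.r_[J(0,140+40*np.cos(r)),56-40*np.sin(r)]))
plan([467.0,406.8],35,-11.36)
E
```

```text
0 [[218.05593335 251.2862645 ]]
20 [[219.47728554 251.26310105]]
40 [[222.41747962 250.94967115]]
rz -0.0 tool d [-0.5 -1.4  3.4] tcp [468.5 407.   49.4] F [ 0.2 -1.1  7. ] t 13.75
```

The bar is at 40° down (px 222.8 against 222.4 predicted), so the ring is on its stop. The grip is also held, at about 23 mm. Lifting the block.

Call:
shift_gripper([
  {"xyz": [0, 0, -5]},
  {"xyz": [0, 0, -20]},
  {"xyz": [0, 0, -35]},
  {"xyz": [0, 0, -40]},
  {"turn_vec": [0, 0, -7.24]},
  {"turn_vec": [0, 0, -7.24]},
  {"turn_vec": [0, 0, -7.24]},
  {},
])

```text
time: 14.55
tool_pos: [467.4, 406.3, 148.0]
tcp_rot: [[-0.182, 0.983, -0.0], [0.983, 0.182, -0.0], [-0.0, -0.0, -1.0]]
wrist_force: [-0.4, -0.3, -2.5]
opening: 0.27
grasp_force: 59.2
```

```bash
python3 - <<'E'
from h import *
plan(J(0,65.5),110-11,10.36)
E
```

```text
rz 0.11 tool d [-351.3  -16.9   38. ] tcp [467.4 406.3 148. ] F [-0.4 -0.3 -2.5] t 14.55
```

Call:
shift_gripper([
  {"xyz": [-20, -1, 0]},
  {"xyz": [-40, -2, 0]},
  {"xyz": [-45, -2, 0]},
  {"xyz": [-45, -2, 0]},
  {"xyz": [-45, -2, 0]},
  {"xyz": [-45, -2, 0]},
  {"xyz": [-45, -2, 0]},
  {"xyz": [-40, -2, 0]},
  {"xyz": [-26, -1.9, 0]},
  {},
  {"xyz": [0, 0, 20]},
  {},
  {},
], only="time|pos|force|open")

```text
time: 15.85
tool_pos: [513.5, 58.3, 127.7]
wrist_force: [-0.2, 0.2, -2.1]
opening: 0.275
grasp_force: 59.3
```

```bash
python3 - <<'E'
from h import *
plan(J(0,65.5),110-11,10.36)
a=cams.capture("top");b=cams.capture("side")
cv2.imwrite("pics/c7.png",np.hstack([cv2.resize(b[150:220,180:240],(480,560),interpolation=2),cv2.resize(a[220:290,235:275],(320,560),interpolation=2)])[:,:,::-1])
c=J(0,65.5);q=[np.r_[J(sx*22,65+sy*35),64] for sx in(-1,1) for sy in(-1,1)]
print(np.round((proj("side",q)-[180,150])*8).tolist())
E
```

```text
rz -0.06 tool d [-0.8  0.4 17.7] tcp [513.5  58.3 127.7] F [-0.2  0.2 -2.1] t 15.85
[[174.0, 360.0], [158.0, 282.0], [288.0, 350.0], [268.0, 272.0]]
```

View pics/c7.png

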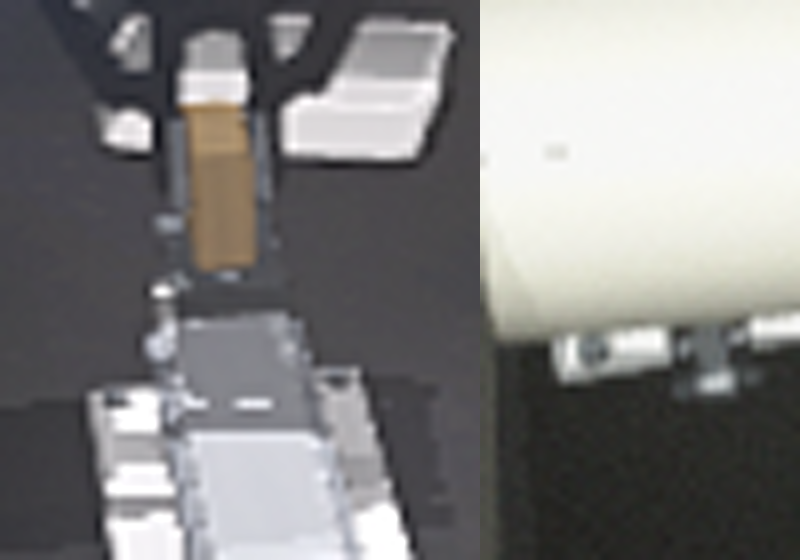

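The block hangs level about 32 mm above the strip. I'll check its sideways offset relative to the strip in this same view.

```bash
python3 - <<'E'
from h import *
b=cams.capture("side"); g=cv2.cvtColor(b,cv2.COLOR_RGB2GRAY).astype(int)
h=cv2.cvtColor(b,cv2.COLOR_RGB2HSV)
w=(h[:,:,1]>70)&(h[:,:,0]<30)&(h[:,:,2]>60)
for r in range(166,183,4):
    x=np.nonzero(w[r,195:220])[0]+195; 
    y0=proj("side",np.r_[J(-.4,40),96]); print("grip",r,x.min(),x.max(),x.mean())
print("pred grip front bottom", [np.round(proj("side",np.r_[J(-.4+s*12,40),96]),1).tolist() for s in(-1,0,1)])
for r in(206,212,216): print(r,g[r,192:236].tolist())
for y in(-40,-60,-80,-100): print(y,[np.round(proj("side",np.r_[J(s,y),48]),1).tolist()[0] for s in(-31,-24,0,24,31)])
for s in(-55,55):print("base",s,[np.round(proj("side",np.r_[J(s,y),12]),1).tolist()[0] for y in(-120,-60,0)])
E
```

```text
grip 166 204 210 207.0
grip 170 204 210 207.0
grip 174 204 211 207.5
grip 178 204 211 207.5
grip 182 205 211 208.0
pred grip front bottom [[[204.0, 184.0]], [[207.9, 183.7]], [[211.8, 183.3]]]
206 [139, 188, 180, 177, 176, 176, 177, 172, 139, 145, 188, 199, 222, 212, 212, 214, 215, 214, 213, 213, 213, 214, 214, 214, 214, 214, 214, 206, 192, 187, 156, 179, 179, 180, 179, 141, 60, 69, 70, 70, 70, 69, 73, 84]
212 [60, 116, 153, 146, 145, 144, 142, 141, 145, 132, 138, 184, 185, 204, 214, 212, 213, 213, 213, 212, 211, 211, 211, 212, 214, 214, 213, 217, 222, 203, 189, 191, 174, 171, 176, 191, 182, 98, 62, 72, 72, 76, 86, 87]
216 [47, 162, 240, 254, 247, 247, 246, 243, 245, 253, 233, 131, 178, 197, 222, 212, 212, 211, 211, 212, 212, 211, 211, 209, 210, 212, 212, 211, 215, 223, 205, 182, 225, 255, 255, 255, 255, 253, 149, 68, 82, 84, 86, 85]
-40 [[201.2, 210.8], [203.5, 210.5], [211.6, 209.7], [219.7, 208.9], [222.0, 208.7]]
-60 [[201.8, 214.0], [204.2, 213.8], [212.4, 213.0], [220.5, 212.2], [222.9, 211.9]]
-80 [[202.4, 217.4], [204.8, 217.1], [213.1, 216.3], [221.4, 215.5], [223.8, 215.2]]
-100 [[203.1, 220.8], [205.5, 220.6], [213.9, 219.7], [222.3, 218.9], [224.7, 218.6]]
base -55 [[195.9, 236.2], [194.3, 225.5], [192.8, 215.6]]
base 55 [[234.3, 232.1], [231.3, 221.7], [228.5, 212.0]]
```

Side view agrees to under 1 mm, with the jig centre about 0.6 mm to +x of the block. I'll correct that and lower.

Call:
shift_gripper([
  {"xyz": [-0.8, 1, 10]},
  {"xyz": [0, 0, 12]},
  {"xyz": [0, 0, 5]},
  {"xyz": [0, 0, 2]},
  {},
], only="pos|wrist")

```text
tool_pos: [514.9, 57.4, 98.2]
wrist_force: [0.6, -0.1, -2.6]
```

Call:
shift_gripper([
  {"xyz": [0, 0, 1]},
  {"xyz": [0, 0, 1]},
  {},
], only="pos|wrist")

```text
tool_pos: [515.4, 57.5, 96.9]
wrist_force: [-0.4, 0.1, -2.9]
```

Call:
shift_gripper([
  {"xyz": [0, 0, 1]},
  {},
], only="pos|wrist")

```text
tool_pos: [515.3, 57.4, 95.8]
wrist_force: [0.5, 0.7, -2.9]
```

Call:
shift_gripper([
  {"xyz": [0, 0, 1]},
  {},
], only="pos|wrist")

```text
tool_pos: [515.3, 57.4, 95.0]
wrist_force: [-0.7, -1.1, 1.4]
```

```bash
python3 -c "
from h import *
plan(J(0.6,65.5),95.4-11,10.36)"
```

```text
rz -0.0 tool d [ 0.4 -0.7 -0.4] tcp [515.3  57.4  95. ] F [-0.7 -1.1  1.4] t 17.2
```

Contact came at TCP z of about 95.2. Now I'll press to half travel.

Call:
shift_gripper([
  {"xyz": [0, -0.5, 2]},
  {"xyz": [0, 0, 2]},
  {"xyz": [0, 0, 2]},
  {"xyz": [0, 0, 1.5]},
  {},
  {},
], only="time|pos|wrist|rot")

```text
time: 17.8
tool_pos: [515.3, 57.4, 87.5]
tcp_rot: [[-0.18, 0.984, 0.001], [0.984, 0.18, 0.0], [-0.0, 0.001, -1.0]]
wrist_force: [0.8, -1.4, 4.3]
```

```bash
python3 -c "
from h import *
plan(J(0.6,65.5),95.4-11,10.36)"
```

```text
rz -0.0 tool d [ 0.5 -0.6 -7.9] tcp [515.3  57.4  87.5] F [ 0.8 -1.4  4.3] t 17.8
```

Call:
shift_gripper([
  {"xyz": [-3, 0, 0.3]},
  {"xyz": [-6, 0, 0]},
  {"xyz": [-8, 0, 0]},
  {"xyz": [-8, 0, 0]},
  {"xyz": [-8, 0, 0]},
  {"xyz": [-8, 0, 0]},
], only="time|pos|wrist")

```text
time: 18.4
tool_pos: [522.2, 17.6, 87.1]
wrist_force: [-0.7, 4.4, 5.7]
```

```bash
python3 -c "
from h import *
plan(J(0.6,-64.5),87.4-11,10.36)"
```

```text
rz -0.02 tool d [-89.1  -0.2  -0.3] tcp [522.2  17.6  87.1] F [-0.7  4.4  5.7] t 18.4
```

Call:
shift_gripper([
  {"xyz": [-8, 0, 0]},
  {"xyz": [-8, 0, 0]},
  {"xyz": [-8, 0, 0]},
  {"xyz": [-8, 0, 0]},
  {"xyz": [-8, 0, 0]},
  {"xyz": [-8, 0, 0]},
], only="time|pos|wrist")

```text
time: 19.0
tool_pos: [530.6, -29.7, 87.0]
wrist_force: [-1.7, 4.1, 5.4]
```

```bash
python3 -c "
from h import *
plan(J(0.6,-64.5),87.4-11,10.36)"
```

```text
rz -0.02 tool d [-41.2  -0.   -0.4] tcp [530.6 -29.7  87. ] F [-1.7  4.1  5.4] t 19.0
```

Call:
shift_gripper([
  {"xyz": [-8, 0, 0]},
  {"xyz": [-8, 0, 0]},
  {"xyz": [-8, 0, 0]},
  {"xyz": [-8, 0, 0]},
  {"xyz": [-6, 0, 0]},
  {"xyz": [-3, 0, 0]},
  {"xyz": [-0.5, 0, 0]},
], only="time|pos|wrist")

```text
time: 19.7
tool_pos: [538.0, -70.5, 87.0]
wrist_force: [-1.2, 4.9, 4.7]
```

```bash
python3 -c "
from h import *
plan(J(0.6,-64.5),87.4-11,10.36)"
```

```text
rz -0.04 tool d [ 0.4  0.  -0.4] tcp [538.  -70.5  87. ] F [-1.2  4.9  4.7] t 19.7
```

```bash
python3 - <<'E'
from h import *
b=cams.capture("side")
cv2.imwrite("pics/c8.png",cv2.resize(b[180:245,185:245],(720,780)if 0 else (550,596),interpolation=2)[:,:,::-1])
for z,y in((40,-100),(54,-100),(40,-103),(12,-120)): print(z,y,np.round((proj("side",[np.r_[J(s,y),z] for s in(-22,22)])-[185,180])*9.17).tolist())
E
```

```text
40 -100 [[196.0, 394.0], [336.0, 379.0]]
54 -100 [[194.0, 355.0], [335.0, 340.0]]
40 -103 [[197.0, 399.0], [337.0, 384.0]]
12 -120 [[207.0, 504.0], [348.0, 489.0]]
```

View pics/c8.png

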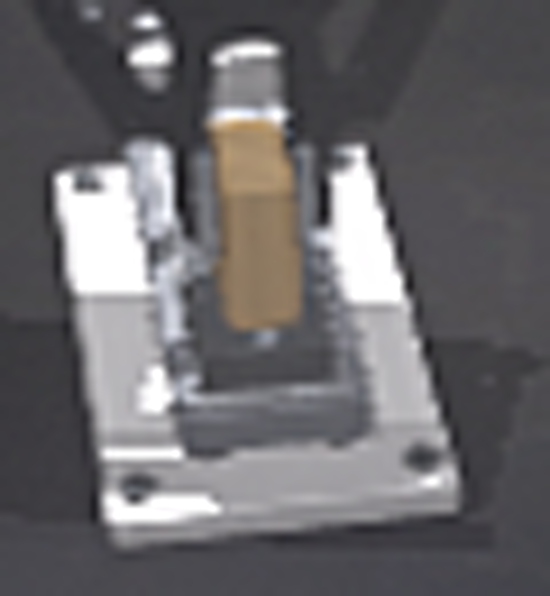

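The sole's front edge at crop row ~390 meets the strip end (row ~395), and it is centred sideways. Stroking back.

Call:
shift_gripper([
  {"xyz": [3, 0, 0]},
  {"xyz": [6, 0, 0]},
  {"xyz": [8, 0, 0]},
  {"xyz": [8, 0, 0]},
  {"xyz": [8, 0, 0]},
  {"xyz": [8, 0, 0]},
  {"xyz": [8, 0, 0]},
  {"xyz": [8, 0, 0]},
], only="time|pos|wrist")

```text
time: 20.55
tool_pos: [528.4, -15.1, 87.3]
wrist_force: [-0.2, -5.1, 5.2]
```

```bash
python3 -c "
from h import *
plan(J(0.6,65.5),87.4-11,10.36)"
```

```text
rz 0.01 tool d [74.2 -0.5 -0.1] tcp [528.4 -15.1  87.3] F [-0.2 -5.1  5.2] t 20.55
```

Call:
shift_gripper([
  {"xyz": [8, 0, 0]},
  {"xyz": [8, 0, 0]},
  {"xyz": [8, 0, 0]},
  {"xyz": [8, 0, 0]},
  {"xyz": [8, 0, 0]},
  {"xyz": [8, 0, 0]},
  {"xyz": [8, 0, 0]},
  {"xyz": [8, 0, 0]},
  {"xyz": [6, 0, 0]},
  {"xyz": [3, 0, 0]},
  {"xyz": [0.5, 0, 0]},
  {},
], only="time|pos|wrist")

```text
time: 21.75
tool_pos: [515.0, 57.2, 87.2]
wrist_force: [0.0, -3.6, 5.0]
```

```bash
python3 -c "
from h import *
plan(J(0.6,65.5),87.4-11,10.36)"
```

```text
rz 0.02 tool d [ 0.6 -0.3 -0.2] tcp [515.   57.2  87.2] F [ 0.  -3.6  5. ] t 21.75
```

Call:
shift_gripper([
  {"xyz": [0.6, 0, 0]},
  {"xyz": [0, 0, -4]},
  {"xyz": [0, 0, -8]},
  {"xyz": [0, 0, -20]},
  {"xyz": [0, 0, -35]},
  {},
], only="time|pos|wrist|open")

```text
time: 22.35
tool_pos: [516.5, 58.4, 157.6]
wrist_force: [-0.1, 0.3, -1.9]
opening: 0.273
```

```bash
python3 -c "
from h import *
plan([468,407],148-11,-11.36)
plan([468,407],148-11)"
```

```text
rz 21.72 tool d [ 332.2 -116.2    9.6] tcp [516.5  58.4 157.6] F [-0.1  0.3 -1.9] t 22.35
rz -0.0 tool d [351.6  15.    9.6] tcp [516.5  58.4 157.6] F [-0.1  0.3 -1.9] t 22.35
```

Call:
shift_gripper([
  {"xyz": [20, 1, 0]},
  {"xyz": [40, 2, 0]},
  {"xyz": [45, 2, 0]},
  {"xyz": [45, 2, 0]},
  {"xyz": [45, 2, 0]},
  {"xyz": [45, 2, 0]},
  {"xyz": [45, 2, 0]},
  {"xyz": [40, 2, 0]},
  {"xyz": [26, 0, 0]},
  {"turn_vec": [0, 0, 7.24]},
  {"turn_vec": [0, 0, 7.24]},
  {"turn_vec": [0, 0, 7.24]},
  {},
], only="time|pos|wrist|open")

```text
time: 23.65
tool_pos: [465.3, 405.5, 152.8]
wrist_force: [-0.4, 0.3, -2.8]
opening: 0.272
```

```bash
python3 -c "
from h import *
plan([468,407],50-11,-11.36)"
```

```text
rz -0.09 tool d [  2.    2.3 102.8] tcp [465.3 405.5 152.8] F [-0.4  0.3 -2.8] t 23.65
```

Call:
shift_gripper([
  {"xyz": [2, 5, 10]},
  {"xyz": [0, 0, 40]},
  {"xyz": [0, 0, 30]},
  {"xyz": [0, 0, 14]},
  {"xyz": [0, 0, 4]},
  {"xyz": [0, 0, 2]},
  {"xyz": [0, 0, 1]},
  {},
], only="time|pos|wrist|open")

```text
time: 24.45
tool_pos: [472.3, 407.5, 54.2]
wrist_force: [-0.1, -1.0, -2.6]
opening: 0.276
```

Call:
shift_gripper([
  {"xyz": [0, 0, 1]},
  {},
], only="pos|wrist|open")

```text
tool_pos: [471.9, 407.2, 52.6]
wrist_force: [-0.7, 0.0, -3.2]
opening: 0.269
```

Call:
shift_gripper([
  {"xyz": [0, 0, 1]},
  {"xyz": [0, 0, 1]},
  {"xyz": [0, 0, 0.7]},
  {},
], only="time|pos|wrist|open")

```text
time: 25.05
tool_pos: [471.6, 406.9, 49.5]
wrist_force: [-1.7, -1.3, 1.5]
opening: 0.271
```

Call:
shift_gripper([
  {"xyz": [0, 0, 0.7]},
  {},
], only="pos|wrist|open")

```text
tool_pos: [471.6, 406.9, 49.4]
wrist_force: [-3.9, -3.5, 8.7]
opening: 0.271
```

Call:
shift_gripper([
  {},
  {},
  {},
  {},
  {},
], finger_gap=0.6, only="pos|wrist|open")

```text
tool_pos: [471.6, 406.9, 48.5]
wrist_force: [0.0, 0.1, 0.6]
opening: 0.601
```

Call:
shift_gripper([
  {"xyz": [0, 0, -10]},
  {"xyz": [0, 0, -25]},
  {"xyz": [0, 0, -40]},
  {"xyz": [0, 0, -45]},
  {"xyz": [-20, -30, -30]},
  {"xyz": [30, -40, 0]},
  {"xyz": [30, -40, 0]},
  {"xyz": [30, -40, 0]},
  {"xyz": [30, -40, 0]},
  {},
  {},
], only="time|pos|wrist|open")

```text
time: 26.85
tool_pos: [304.0, 543.1, 199.1]
wrist_force: [-0.1, 0.1, -0.9]
opening: 0.6
```

```bash
python3 - <<'E'
from h import *
a=cams.capture("top");b=cams.capture("side")
A=cv2.resize(a[205:285,105:345],(720,240),interpolation=2);B=cv2.resize(b[135:255,155:395],(720,360),interpolation=2)
cv2.imwrite("pics/c9.png",np.vstack([A,B])[:,:,::-1])
E
```

```text
(no output)
```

View pics/c9.png

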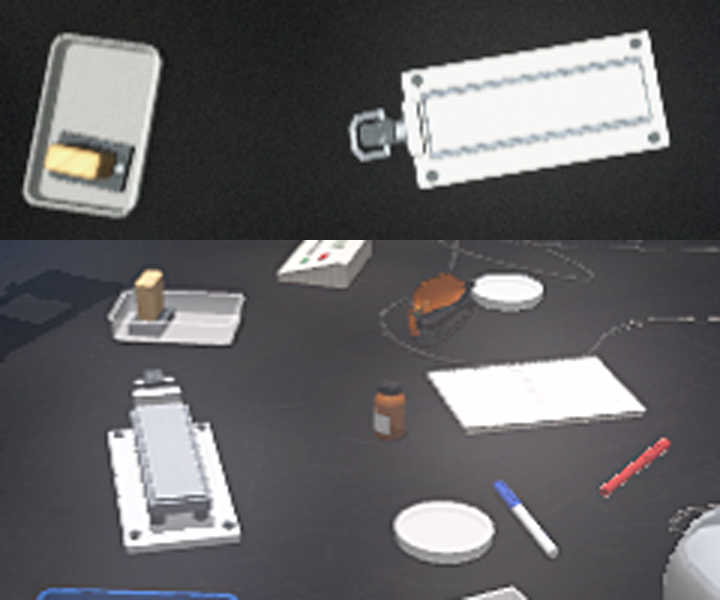

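The block stands sole down in its tray (crop 85,160), the ring is folded over at (368,135), the bed is up, and the bystanders are untouched. Handing in.

```bash
python3 -c "
from workcell import bot, cams, ticket
print(ticket.hand_in())"
```

```text
the job is handed in; nothing more can be done
None
```

I locked the jig, lapped the strip out and back in one stroke at about 8 mm bed depth, put the block back in its tray sole down, and handed the job in at about 27 s; the verdict wasn't shown.

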